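# Weed the reject spool and tension the row

## Robot

A 7-joint arm with a two-finger parallel gripper is mounted at the origin on a cart in front of the work surface, level with it; the furniture and walls round the work are solid. World frame = base frame: x ahead of the robot, y to its left, z up, the work surface at z = 0. Lengths are in mm, angles in rad, forces in N, time in s.
With the tool pointing down it reaches from about 400 to 925 mm from the base axis. Payload 5.6 kg.
Tool frame: the origin (TCP) lies at the very end of the fingers, on their centre line; the grasp point (between the pads) lies 19 mm behind it; z points along the fingers, y is the line along which they close (so a half turn about z gives the same grasp; the last joint's range is limited). The gripper opens to 85 mm and grips with 20 to 120 N. Pads are 22 mm wide; open, the fingers measure 114 mm over their backs; the gripper's body (76 mm by 85 mm) begins 54 mm behind the grasp point. The pads swing forward as they close: fully open they stand 13 mm farther back than shut.
Start: joints at [-1.192, 0.468, -0.012, 1.603, 0.006, 1.071, -0.056], TCP at [266.152, 593.019, 231.29] pointing down, gripper open.
Joint ranges: [-2.53, 2.53], [-0.31, 2.02], [-1.57, 1.55], [0.28, 2.44], [-1.29, 4.43], [0.15, 1.84], [-2.92, 2.92]. Speed limits (rad/s): [2.57, 2.57, 3.14, 3.14, 3.14, 3.14, 3.14].

## Interface

Orientations are given as a unit quaternion [w, x, y, z].
In Python, from station import arm, cams gives the robot as it stands. The module is installed in compiled form; this text tells all that it offers.
- The arm moves only by the tool carry_out, never from a script. Its argument "moves" is a list that holds one entry, the list of rows, each a list of 7 numbers: the opening, from -1 (shut) to 1 (fully open), then the shift along the tool's x, y, z in m, then the turn, a rotation vector about the tool's x, y, z in degrees. A call has exactly 5 rows; each row is the pose to reach, as a shift and turn from the pose commanded when the call began, along the tool's axes at that moment; what a row does not reach only later rows make up. A row lasts 1/8 s, in which the tool goes at most 62.5 mm and 10.7 degrees, less where a joint would pass 70% of its speed; a pose out of reach is approached as far as the arm can. A call with a gripper value outside its range is refused whole. The fingers move at their own pace and stop on an object; "newtons" is the grip in N (left out, the last holds). Time passes only in rows, so rows that repeat a pose let the fingers close, or fill a call up. It gives the time, the measured TCP pose, the force, the opening and the grip force at its end, in the units of the state.
- arm.read_state(): the state, without advancing time (a new reading comes with each control period).
- cams.capture(name): name is "scene" or "top"; returns (picture, depth): 384x512x3 uint8, blue, green, red; 384x512 float32, mm along the optical axis (not along the pixel's ray), 0 where there is no reading.
- cams.camera_params(name): a dict with "vfov" (degrees; the focal length in pixels is half the picture's height over the tangent of half this angle, whatever the lens; pixels are square), "cx", "cy" (the principal point, pixels), "distortion" ([k1, k2, p1, p2, k3] as OpenCV has them; the pictures are not rectified), "R" (3x3) and "t" (3): a world point X has camera coordinates R X + t. Camera axes: x right, y down, z forward; pixel columns grow to the right and rows downward; lengths in mm; the calibration is good to about 2 mm. A picture is of the moment at which its call begins. camera_params takes no time and is no camera call.
- arm.finish_job(): hands the job in; it is judged then, once.
Trained networks look in the newest picture that a camera, given by its name, has taken for a name from the list of things; names that differ only in an ending like _2 or _b are one class to them, and where a whole thing is asked for, a point or a joint stands for the part that bears it (a point fixed in the world has none). Each returns a list of dicts, best first, with "score" (0 to 1); they miss things now and then, are a little off and sometimes report something else, mostly with a low value. They report only what shows in the picture. A call takes as long as a camera call.
- cams.silhouettes(query, camera): "pixels" (384x512 bool, what is visible of it) and "location" ([row, column] in pixels, amid what is visible of it).
- cams.spot_point(query, camera): "location" ([row, column] in pixels: a listed point, or the origin of a listed thing).
The state is a dict: "time_s": time; "joint_pos": joint angles; "joint_vel": joint speeds; "joint_torque": joint torques, N m; "eef_pos": TCP position; "ee_rot": TCP orientation; "force": force on the tool from outside, world axes, zero at the start; "moment": the same for the moment, N m; "finger_gap": finger opening in mm; "grasp_force": force on a finger pad.
Only numpy, scipy, OpenCV 4.12 (cv2) and the standard library are available. Lean on these libraries where they do the work, as an engineer would, in place of code of your own. Each camera call takes 0.05 s, during which the arm holds its last target. There are 200 camera calls.

## Task

In the spool tray under the clear hood, lift out the reject spool (red band and red top) and stand it upright in the red bin at the right. Then slide the orange grip along the tray so that the two good spools close up against the sprung yellow plunger at the far left end and leave it pressed about half-way in, without ever driving the plunger fully home. Keep the good spools upright and leave the other things on the bench alone.

Things in the scene. Friction and masses are not known exactly. Their poses are not given: they have to be found in the camera images.
- tray: fixed wooden tray, open at the front. Origin: underside, on the channel's centre line; x across the channel away from the robot, y along it to the left (the closing direction), z up. Base x -60..70 mm, y -220..250, floor at z 10. Two lips 8 mm high leave a channel 46 mm wide for the spools. Back panel at x 62..70 up to z 177; clear hood above, see hood_edge.
- hood_edge (a point): middle of the front lower edge of the clear hood, a 5 mm sheet 172 mm above the tray's underside, running over the tray's whole length from the back panel to 20 mm in front of the channel's centre line. A vertical gripper does not fit over the channel: lean the tool's top towards the robot, 30 to 40 degrees.
- channel_end (a point): left end of the channel, on its centre line and floor. A blue bracket with the sprung plunger is clamped there across the channel; it is set by hand, and the face of the free plunger may be anywhere 44 to 74 mm before this point.
- follower (a joint): the sliding follower, 0 to 0.25 m, grows to the left (tray +y). Grip centre at tray y = value - 165 mm; a low sled (top 20 mm above the tray's underside) joins the grip to the shoe 65 mm further left. Friction holds it where it is left: about 8 N to move it, up to 20 N with the row and the spring.
- follower_grip (a point): on the upright orange grip tab, 50 mm above the tray's underside and 13 mm below the tab's top; the tab is 16 mm wide along the channel (y), 24 mm across it (x), and free for 55 mm on its left and more on its right
- follower_shoe (a point): centre of the follower's flat pushing face (38 mm wide, 26 mm high), which meets the nearest spool
- plunger (a joint): how far the sprung plunger (black rubber disc 34 mm across, centred 34 mm above the tray's underside, on a yellow stem) is pressed into the blue end bracket: 0 free, 0.016 fully home; half-way is 0.008. Spring: 1 N at 0, 9 N at 0.016.
- spool_a: good silver spool of solder wire, 42 mm diameter, 45 mm tall, 0.18 kg, standing upright in the tray's channel; a short wire end sticks out behind it (it does not collide). Origin at the underside of the spool; body z is up along the spool.
- spool_a_axis (a point): the point on the spool's axis at its underside (the spool's body origin lies 8 mm beside the axis)
- spool_b: good silver spool of solder wire, 42 mm diameter, 45 mm tall, 0.18 kg, standing upright in the tray's channel; a short wire end sticks out behind it (it does not collide). Origin at the underside of the spool; body z is up along the spool.
- spool_b_axis (a point): the point on the spool's axis at its underside (the spool's body origin lies 8 mm beside the axis)
- reject: reject silver spool of solder wire, 42 mm diameter, 45 mm tall, 0.18 kg, standing upright in the tray's channel; a short wire end sticks out behind it (it does not collide). It alone has a red band round it and a red top. Origin at the underside of the spool; body z is up along the spool.
- reject_axis (a point): the point on the spool's axis at its underside (the spool's body origin lies 8 mm beside the axis)
- bin: fixed red open bin on the table at the right, outside 160 (x) x 140 (y) x 35 mm high, walls and floor 4 mm. Origin: centre of its underside.
- glass_cutter: bystander: pale yellow glass cutter, 126 mm long, 14 mm thick, lying in front of the tray
- flux_jar: bystander: clear jar with a lid, 54 mm across, 57 mm tall, left of the tray
- grind_block: bystander: grey abrasive block, 58 x 90 x 26 mm, behind the bin
- tape_ring: bystander: lilac roll of tape, 65 mm across, 18 mm tall, lying on top of the tray's clear hood

How it is judged:
By the outcome, as a careful person would: the job done as asked, in the order asked, and still so for the second after the job is handed in, with the robot touching nothing.
It also fails if it takes over 72 s, if anything falls off the work surface, if the arm or the gripper's body presses on something with over 40 N, if the wrist force passes 120 N, or if a joint passes its speed limit or range.

## Working session

There is one attempt and no reset: what is moved stays moved. The work goes in short steps, Python scripts to look and compute and a tool call to move; the robot and the scene stay as the last step left them, time stands still between calls to the robot, and variables do not carry over. Pictures are saved under pics/ and viewed, at most 11 in all, crops included, and the job is handed in when it is done.

Besides the shell and the picture viewer there is one more tool, called after "Call:" by a JSON object that holds its "method" and its "body", one argument or row to a line. carry_out: Moves the arm, as the interface text tells. Its arguments: {"type":"object","properties":{"moves":{"type":"array"},"newtons":{"type":"number"}},"required":["moves"]}

```bash
mkdir -p pics
cat > h.py <<'E'
import numpy as np, cv2
from scipy.spatial.transform import Rotation as Ro
from station import arm, cams
def K(n):
    p=cams.camera_params(n); f=192/np.tan(np.radians(p['vfov'])/2)
    return np.array([[f,0,p['cx']],[0,f,p['cy']],[0,0,1.]]),np.array(p['distortion'],float),np.array(p['R'],float),np.array(p['t'],float)
def ray(n,rc):
    k,d,R,t=K(n); u=cv2.undistortPoints(np.array([[[rc[1],rc[0]]]],float),k,d)[0,0]
    return -R.T@t, R.T@np.array([u[0],u[1],1.])
def onz(n,rc,z):
    o,v=ray(n,rc); return o+v*(z-o[2])/v[2]
def at(n,rc,dep):
    o,v=ray(n,rc); r,c=map(int,np.round(rc)); w=dep[max(r-1,0):r+2,max(c-1,0):c+2]; w=w[w>0]
    return o+v*(np.median(w) if w.size else np.nan)
def cloud(n,dep,mask):
    k,d,R,t=K(n); r,c=np.nonzero(mask&(dep>0))
    if len(r)==0: return np.zeros((0,3))
    u=cv2.undistortPoints(np.stack([c,r],1).astype(float)[:,None],k,d)[:,0]
    z=dep[r,c][:,None]; return (np.hstack([u*z,z])-t)@R
def proj(n,X):
    k,d,R,t=K(n); p=cv2.projectPoints(np.atleast_2d(X).astype(float),cv2.Rodrigues(R)[0],t,k,d)[0][:,0]; return p[:,::-1]
def tri(a,b):
    (o1,v1),(o2,v2)=a,b; A=np.stack([v1,-v2],1); s=np.linalg.lstsq(A,o2-o1,rcond=None)[0]
    p,q=o1+v1*s[0],o2+v2*s[1]; return (p+q)/2,np.linalg.norm(p-q)
E
python3 - <<'E'
from h import *
np.set_printoptions(precision=1,suppress=True)
s=arm.read_state(); print(s['eef_pos'],s['ee_rot'],s['force'],s['finger_gap'])
D={}
for n in('scene','top'):
    im,D[n]=cams.capture(n); cv2.imwrite(f'pics/{n}0.png',im); o,v=ray(n,(192,256)); print(n,o,v)
for q in['tray','hood_edge','channel_end','follower_grip','follower_shoe','spool_a_axis','reject_axis','reject','bin','plunger','glass_cutter','grind_block','flux_jar','tape_ring']:
    for n in D:
        for h in cams.spot_point(q,n)[:3]:
            print(q,n,round(h['score'],2),np.round(h['location']),at(n,h['location'],D[n]))
E
```

```text
[266.  592.5 230.3] [-0.   0.2  1.  -0. ] [-0.4 -0.1 -0.3] 85.52696652587106
scene [-114.9  636.9  545. ] [ 0.7 -0.6 -0.4]
top [-100.1   -9.  1214.6] [ 0.5 -0.  -0.9]
tray scene 0.77 [220. 243.] [591.9  28.5  10.5]
tray top 0.86 [188. 247.] [607.4  20.4   9.2]
hood_edge scene 0.94 [173. 237.] [583.7  52.4 175.4]
hood_edge top 0.81 [167. 240.] [581.9  39.1 174.5]
channel_end scene 0.95 [252. 169.] [616.  273.7   2.3]
channel_end scene 0.59 [190. 279.] [ 589.8 -129.2   59.8]
channel_end top 0.66 [186. 170.] [615.2 280.6  -0.7]
channel_end top 0.35 [188. 233.] [585.4  65.1  48.8]
follower_grip scene 0.63 [197. 351.] [ 448.9 -351.4    7. ]
follower_grip scene 0.51 [190. 280.] [ 587.7 -133.2   61.1]
follower_grip top 0.69 [186. 293.] [ 589.2 -127.1   62.1]
follower_grip top 0.25 [188. 232.] [583.5  68.1  50.5]
follower_shoe scene 0.72 [200. 266.] [592.9 -74.1  41.4]
follower_shoe top 0.57 [190. 272.] [603.5 -62.9   8.2]
spool_a_axis scene 0.68 [224. 232.] [587.9  76.6  16.6]
spool_a_axis top 0.61 [190. 235.] [587.8  58.9  32.2]
reject_axis scene 0.71 [232. 210.] [587.1 158.7  27.4]
reject scene 0.65 [305. 170.] [429.2 381.7  11.9]
reject scene 0.57 [231. 209.] [588.2 159.   30. ]
reject top 0.74 [188. 208.] [585.1 146.3  45.1]
bin scene 0.8 [196. 348.] [ 460.2 -352.3    5.9]
bin top 0.69 [227. 368.] [ 479.2 -371.9    1.6]Traceback (most recent call last):
  File "<stdin>", line 9, in <module>
ValueError: it knows: bin, channel_end, flux_jar, follower_grip, follower_shoe, glass_cutter, grind_block, hood_edge, reject, reject_axis, spool, spool_a_axis, spool_b_axis, tape_ring, tray
```

```bash
python3 -c "
import cv2,numpy as np
a=cv2.imread('pics/scene0.png');b=cv2.imread('pics/top0.png')
cv2.imwrite('pics/s1.png',cv2.resize(a,(800,600)));cv2.imwrite('pics/t1.png',cv2.resize(b,(800,600)))"
```

```text
(no output)
```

View pics/s1.png

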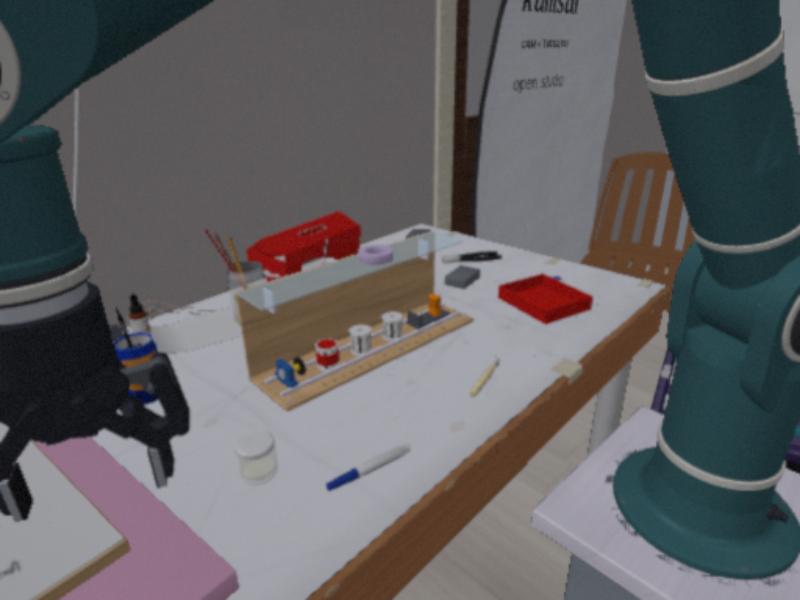

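View pics/t1.png

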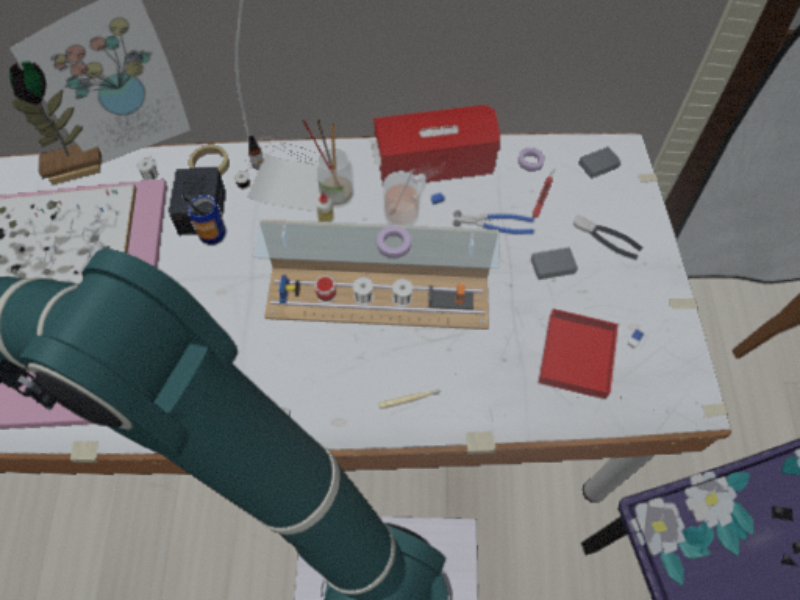

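Scene: tray runs nearly along world y. The reject is the leftmost spool (top 325,288 in the 800 px picture) next to the yellow plunger, with two good spools to its right (363 and 402), the orange grip at 460, and the bin at 578,352.

```bash
cat > m.py <<'E'
from h import *
np.set_printoptions(precision=1,suppress=True)
def circ(P):  # fit circle centre with r=21
    from scipy.optimize import least_squares
    return least_squares(lambda c:np.hypot(P[:,0]-c[0],P[:,1]-c[1])-21,P.mean(0)[:2]).x
E
python3 - <<'E'
from m import *
s=arm.read_state(); print(np.round(s['ee_rot'],3))
for n in('top','scene'):
    im,d=cams.capture(n)
    for q in['reject','spool','follower_grip','bin','tape_ring']:
        for h in cams.silhouettes(q,n)[:3]:
            P=cloud(n,d,h['pixels'])
            if len(P)<5: continue
            pc=np.percentile(P,[3,50,97],axis=0)
            print(n,q,round(h['score'],2),len(P),np.round(h['location']),pc.ravel())
            T=P[P[:,2]>50]
            if q in('reject','spool') and len(T)>8 : print('   top centre',T.mean(0),len(T), (T[:,:2].min(0)+T[:,:2].max(0))/2)
    # tray yaw: back panel cloud and colours
    hsv=cv2.cvtColor(im,cv2.COLOR_BGR2HSV)
    P=cloud(n,d,np.ones(d.shape,bool)); 
    H=np.zeros(d.shape+(3,)); r,c=np.nonzero(d>0); H[r,c]=P
    box=(H[...,0]>540)&(H[...,0]<680)&(H[...,1]>-220)&(H[...,1]<320)
    for nm,lo,hi in[('orange',(8,150,100),(18,255,255)),('yellow',(20,130,80),(32,255,255)),('blue',(95,120,60),(125,255,255)),('red',(172,120,60),(180,255,255))]:
        m=(cv2.inRange(hsv,lo,hi)>0)&box
        if m.sum()>3: print(n,nm,m.sum(),np.percentile(H[m],[3,50,97],axis=0).ravel())
    pan=box&(H[...,2]>70)&(H[...,2]<165)&(H[...,0]>610)
    if pan.sum()>50: print('panel',pan.sum(),np.polyfit(H[pan][:,1],H[pan][:,0],1), np.percentile(H[pan],[1,99],axis=0).ravel())
    fl=box&(H[...,2]>5)&(H[...,2]<15)
    yy=H[fl]; print('floor z',np.median(yy[:,2]))
    for a in range(-180,300,60):
        w=yy[abs(yy[:,1]-a)<20]; 
        if len(w)>5: print('  y',a,np.percentile(w[:,0],[1,2,98]))
E
```

```text
[0.  0.2 1.  0. ]
top reject 0.57 189 [187. 208.] [580.9 128.8  10.8 593.3 145.   53.3 620.1 163.9  59.9]
   top centre [601.4 146.8  55.6] 107 [600.7 147.1]
top reject 0.32 8306 [170. 245.] [ 542.5 -183.1    5.5  613.2   35.8   25.7  665.8  259.8  179.9]
   top centre [621.3  37.5 175.3] 3600 [625.2  38.8]
top reject 0.16 420 [192. 290.] [ 570.7 -161.    10.2  589.7 -118.1   20.1  618.9  -68.2   62.8]
   top centre [ 591.8 -131.    60.4] 41 [ 594.8 -131.3]
top spool 0.7 166 [188. 257.] [579.4 -29.4  13.8 589.2 -13.1  51.9 613.7   2.8  58.3]
   top centre [597.4 -13.1  54.9] 94 [597.3 -14.4]
top spool 0.58 178 [188. 234.] [581.2  51.7  13.4 592.4  69.2  52.  617.6  87.4  57.8]
   top centre [599.5  69.1  54.4] 102 [600.8  69.5]
top follower_grip 0.81 328 [188. 288.] [ 576.  -158.2   16.1  591.3 -118.4   20.9  613.7  -71.4   63.8]
top bin 0.8 2324 [227. 368.] [ 391.1 -449.5   -1.3  482.2 -378.     4.6  561.7 -301.3   35.5]
top bin 0.58 204 [183. 234.] [581.2  49.9  11.2 594.   68.   51.  622.7  88.2  57.8]
top bin 0.28 8406 [170. 242.] [ 542.3 -183.1    5.2  613.5   34.7   26.   666. 
[... 1504 characters left out ...]
e tape_ring 0.58 247 [163. 240.] [589.8 -20.8 179.6 612.6  11.5 191.2 646.5  36.9 196.1]
scene orange 88 [ 583.1 -179.8   18.9  593.  -128.    40.3  658.6 -124.2   63. ]
scene yellow 16 [590.4 208.8  24.8 600.  214.8  37.2 610.  225.   45.3]
scene blue 112 [576.3 233.3  15.3 593.4 239.7  39.5 623.8 243.3  52.7]
scene red 12 [581.6 134.8  19.9 591.9 160.1  38.2 606.1 165.9  56.8]
panel 2370 [  0.  661.8] [ 648.9 -191.3   70.7  670.7  270.3  152.8]
floor z 10.304378930407555
  y -180 [541.2 542.4 659.2]
  y -120 [542.7 543.3 660.6]
  y -60 [540.2 540.4 622.1]
  y 0 [540.6 541.3 660.7]
  y 60 [541.3 541.6 664.7]
  y 120 [542.4 542.5 663.3]
  y 180 [543.1 543.3 667.6]
  y 240 [544.3 544.6 669.3]
```

```bash
python3 -c "
import cv2
b=cv2.imread('pics/top0.png')[155:215,160:320]
cv2.imwrite('pics/t2.png',cv2.resize(b,(800,300),interpolation=cv2.INTER_CUBIC))"
```

```text
(no output)
```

View pics/t2.png

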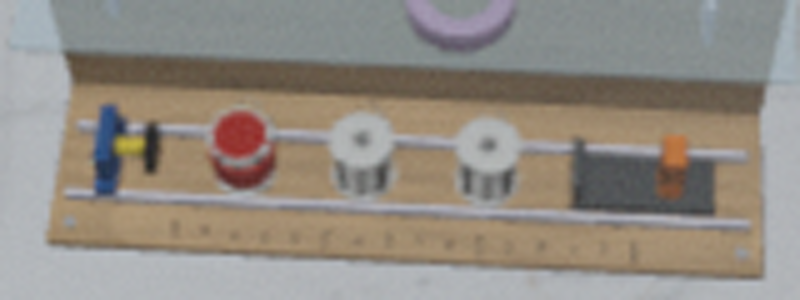

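The crop shows the plunger's black disc at 150,147. There is a clear gap between it and the reject (240,135), then the good spools (362 and 488) and the orange grip (675,150). The reject can be gripped along y.

```bash
cat > plan.py <<'E'
from m import *
import sys
def Rt(lean,yaw):
    return Ro.from_euler('z',yaw,degrees=True)*Ro.from_euler('y',-lean,degrees=True)*Ro.from_euler('y',180,degrees=True)
def go(tgt,lean=35,yaw=-1.2,cur=None):
    s=arm.read_state(); q=s['ee_rot']; R=Ro.from_quat([q[1],q[2],q[3],q[0]]); p=np.array(s['eef_pos'])
    if cur: p,R=np.array(cur[0],float),Rt(*cur[1])
    T=Rt(lean,yaw); print('tcp',np.round(p,1),'z',np.round(R.apply([0,0,1]),3),'y',np.round(R.apply([0,1,0]),3),'F',np.round(s['force'],1),'gap',round(s['finger_gap'],1),'t',round(s['time_s'],2))
    print('-> shift m',np.round(R.inv().apply(np.array(tgt)-p)/1000,4),'rot',np.round((R.inv()*T).as_rotvec(degrees=True),2))
E
python3 - <<'E'
from plan import *
print(Rt(35,0).as_matrix())
g=np.array([611,147,24]); a=Rt(35,-1.2).apply([0,0,1])
for b in(0,170): print(b,g-a*b)
go(g-a*170)
im,d=cams.capture('top')
print('disc right edge z50',onz('top',(184.4,191.8),45),'chan end',[ (x['score'],onz('top',x['location'],10)) for x in cams.spot_point('channel_end','top')])
E
```

```text
[[-0.8  0.   0.6]
 [ 0.   1.   0. ]
 [-0.6  0.  -0.8]]
0 [611. 147.  24.]
170 [513.5 149.  163.3]
tcp [266.2 593.  231.3] z [ 0.  0. -1.] y [0.4 0.9 0. ] F [ 0.1 -0.2  0.8] gap 85.5 t 1.6
-> shift m [-0.4 -0.3  0.1] rot [ -7.  -34.5 -22.2]
disc right edge z50 [595.7 198.4  45. ] chan end [(0.6, array([615.3, 286.7,  10. ]))]
```

```bash
sed -i 's/^import sys/np.set_printoptions(precision=4,suppress=True)/' plan.py
python3 - <<'E'
from plan import *
go([400,370,235],18,10)
go([513.5,149,163.3],cur=([400,370,235],(18,10)))
E
```

```text
tcp [266.1 593.  231.3] z [ 0. -0. -1.] y [ 0.409  0.912 -0.   ] F [-0.5  0.5  0.1] gap 85.5 t 1.7
-> shift m [-0.2134 -0.1486 -0.0037] rot [ -5.37 -17.46 -33.89]
tcp [400. 370. 235.] z [ 0.304  0.054 -0.951] y [-0.174  0.985  0.   ] F [-0.5  0.5  0.1] gap 85.5 t 1.7
-> shift m [-0.0477 -0.2374  0.0909] rot [  5.02 -16.95  10.06]
```

Call:
{"method": "carry_out", "body": {
  "moves": [
    [[0.4, -0.0427, -0.0297, -0.0007, -1.07, -3.49, -6.78], [0.4, -0.0854, -0.0594, -0.0015, -2.15, -6.98, -13.56], [0.4, -0.128, -0.0892, -0.0022, -3.22, -10.48, -20.33], [0.4, -0.1707, -0.1189, -0.003, -4.3, -13.97, -27.11], [0.4, -0.2134, -0.1486, -0.0037, -5.37, -17.46, -33.89]]
  ],
  "newtons": 40
}}

```text
time_s: 2.33
eef_pos: [400.8, 368.8, 235.4]
ee_rot: [0.157, -0.088, 0.984, 0.014]
force: [0.7, -0.5, 0.3]
finger_gap: 59.5
grasp_force: 0.0
```

Run:
```python
from plan import *
go([513.5,149,163.3])
```

```text
tcp [400.8 368.8 235.4] z [ 0.307  0.055 -0.95 ] y [-0.178  0.984 -0.   ] F [ 0.7 -0.5  0.3] gap 59.5 t 2.33
-> shift m [-0.0458 -0.2364  0.091 ] rot [  5.12 -16.79  10.28]
```

Call:
{"method": "carry_out", "body": {
  "moves": [
    [[0.4, -0.0095, -0.0475, 0.016, 1.0, -3.4, 2.1], [0.4, -0.019, -0.095, 0.032, 2.1, -6.8, 4.2], [0.4, -0.028, -0.142, 0.053, 3.1, -10.1, 6.2], [0.4, -0.037, -0.19, 0.073, 4.1, -13.4, 8.2], [0.4, -0.0458, -0.2364, 0.091, 5.12, -16.79, 10.28]]
  ]
}}

```text
time_s: 2.95
eef_pos: [507.0, 162.8, 168.7]
ee_rot: [0.293, 0.008, 0.956, -0.004]
force: [1.2, -0.8, -0.6]
finger_gap: 60.0
grasp_force: 0.0
```

Run:
```python
from plan import *
go([611,147,24])
im,d=cams.capture('scene'); cv2.imwrite('pics/s3.png',cv2.resize(im[90:330,90:410],(800,600)))
```

```text
tcp [507.  162.8 168.7] z [ 0.561 -0.013 -0.828] y [ 0.017  1.    -0.004] F [ 1.2 -0.8 -0.6] gap 60.0 t 2.95
-> shift m [-0.0051 -0.0134  0.1783] rot [-0.06 -0.86  0.32]
```

View pics/s3.png

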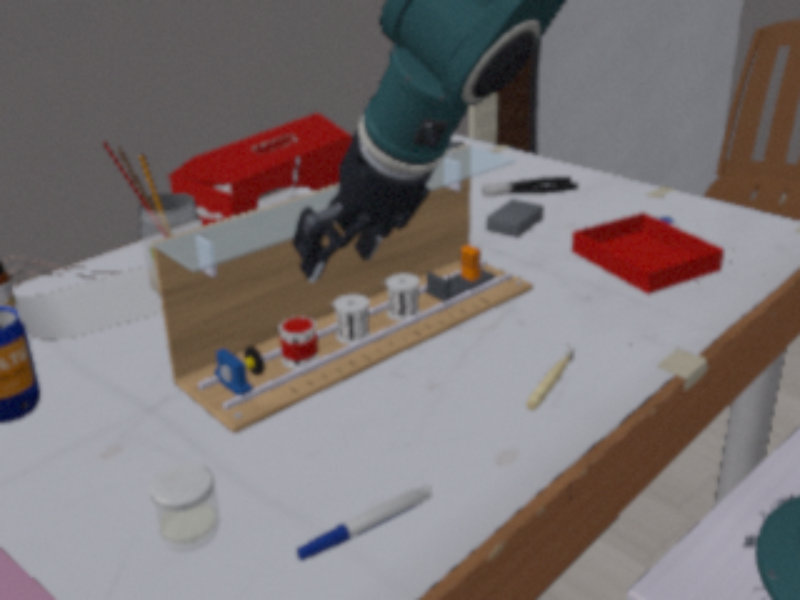

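The fingers hang in front of the hood, clear of it. The reject (298,340) and the plunger disc (255,358) are both visible.

Call:
{"method": "carry_out", "body": {
  "moves": [
    [[0.4, -0.002, -0.005, 0.01, 0, -0.4, 0.1], [0.4, -0.005, -0.0134, 0.03, 0, -0.86, 0.3], [0.4, -0.005, -0.0134, 0.05, 0, -0.86, 0.3], [0.4, -0.005, -0.0134, 0.07, 0, -0.86, 0.3], [0.4, -0.005, -0.0134, 0.07, 0, -0.86, 0.3]]
  ]
}}

```text
time_s: 3.62
eef_pos: [550.3, 150.7, 113.3]
ee_rot: [0.3, 0.009, 0.954, -0.004]
force: [0.1, -0.5, 0.0]
finger_gap: 59.7
grasp_force: 0.0
```

Run:
```python
from plan import *
go([611,147,24])
```

```text
tcp [550.3 150.7 113.3] z [ 0.572 -0.012 -0.82 ] y [ 0.019  1.    -0.002] F [ 0.1 -0.5  0. ] gap 59.7 t 3.62
-> shift m [ 0.0013 -0.0023  0.108 ] rot [-0.02 -0.1   0.17]
```

Call:
{"method": "carry_out", "body": {
  "moves": [
    [[0.4, 0.001, -0.002, 0.027, 0, 0, 0.1], [0.4, 0.001, -0.002, 0.054, 0, 0, 0.1], [0.4, 0.001, -0.002, 0.081, 0, 0, 0.1], [0.4, 0.001, -0.002, 0.108, 0, 0, 0.1], [0.4, 0.001, -0.002, 0.108, 0, 0, 0.1]]
  ]
}}

```text
time_s: 4.25
eef_pos: [611.2, 147.3, 24.4]
ee_rot: [0.3, 0.009, 0.954, -0.004]
force: [-0.6, -0.0, 0.8]
finger_gap: 59.6
grasp_force: 0.0
```

Call:
{"method": "carry_out", "body": {
  "moves": [
    [[-0.1, 0, 0, 0, 0, 0, 0], [-0.2, 0, 0, 0, 0, 0, 0], [-0.3, 0, 0, 0, 0, 0, 0], [-0.3, 0, 0, 0, 0, 0, 0], [-0.3, 0, 0, 0, 0, 0, 0]]
  ],
  "newtons": 40
}}

```text
time_s: 4.88
eef_pos: [611.1, 148.4, 26.2]
ee_rot: [0.301, 0.009, 0.954, -0.003]
force: [-3.7, -0.2, 5.7]
finger_gap: 41.2
grasp_force: 41.1
```

Run:
```python
from plan import *
go([611,147,24+18])
print(arm.read_state()['grasp_force'])
im,d=cams.capture('scene'); cv2.imwrite('pics/s4.png',cv2.resize(im[170:290,130:290],(800,600)))
```

```text
tcp [611.1 148.4  26.2] z [ 0.574 -0.011 -0.819] y [0.019 1.    0.   ] F [-3.7 -0.2  5.7] gap 41.2 t 4.88
-> shift m [-0.009  -0.0014 -0.0129] rot [0.08 0.06 0.11]
41.091105937957764
```

View pics/s4.png

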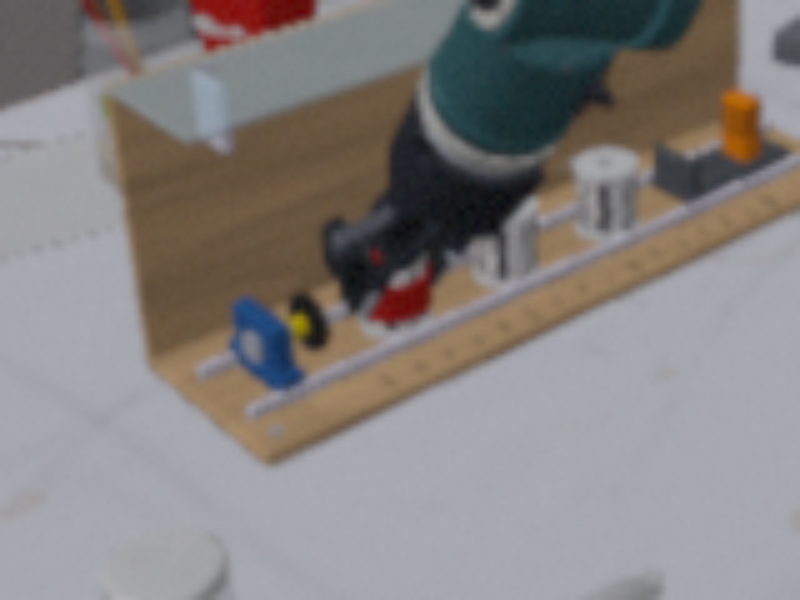

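The reject is gripped between the fingers (400,290) and the neighbouring spool is undisturbed. I'll lift clear of the lips, then retreat along the tool.

Call:
{"method": "carry_out", "body": {
  "moves": [
    [[-0.3, -0.003, 0, -0.005, 0, 0, 0], [-0.3, -0.0065, 0, -0.01, 0, 0, 0], [-0.3, -0.0085, 0, -0.0135, 0, 0, 0], [-0.3, -0.0085, 0, -0.03, 0, 0, 0], [-0.3, -0.0085, 0, -0.055, 0, 0, 0]]
  ]
}}

```text
time_s: 5.55
eef_pos: [585.6, 148.2, 75.3]
ee_rot: [0.3, 0.009, 0.954, -0.003]
force: [-0.2, -0.3, -1.5]
finger_gap: 40.7
grasp_force: 40.8
```

Call:
{"method": "carry_out", "body": {
  "moves": [
    [[-0.3, 0, 0, -0.03, 0, 0, 0], [-0.3, 0, 0, -0.06, 0, 0, 0], [-0.3, 0, 0, -0.09, 0, 0, 0], [-0.3, 0, 0, -0.12, 0, 0, 0], [-0.3, 0, 0, -0.12, 0, 0, 0]]
  ]
}}

```text
time_s: 6.18
eef_pos: [516.4, 150.7, 174.5]
ee_rot: [0.301, 0.009, 0.954, -0.002]
force: [0.1, 0.9, -2.2]
finger_gap: 40.7
grasp_force: 40.9
```

Run:
```python
from plan import *
s=arm.read_state();print(s['grasp_force'])
# bin centre from rim
for n in('top','scene'):
    im,d=cams.capture(n); h=cams.silhouettes('bin',n)[0]; P=cloud(n,d,h['pixels'])
    Q=P[(P[:,1]<-250)]; lo=Q[Q[:,2]<8]; hi=Q[Q[:,2]>31]
    print(n,'floor',np.median(lo,0),lo.min(0),lo.max(0),'rim bbox',cv2.minAreaRect(hi[:,:2].astype(np.float32)))
go([400,-60,190],35,-15)
```

```text
40.883697867393494
top floor [ 482.3362 -379.8644    3.1105] [ 382.6335 -476.4934   -5.5148] [ 591.7936 -289.6147    7.9498] rim bbox ((476.81500244140625, -374.57867431640625), (142.61871337890625, 161.83609008789062), 76.12922668457031)
scene floor [ 484.9415 -395.0103    4.6399] [ 384.7255 -528.8779   -0.2179] [ 604.1191 -291.2405    7.9989] rim bbox ((478.78570556640625, -374.2257995605469), (142.04029846191406, 163.49954223632812), 76.70987701416016)
tcp [517.5 150.  173.6] z [ 0.574 -0.01  -0.819] y [0.019 1.    0.001] F [-0.5  0.6 -1.8] gap 41.1 t 6.38
-> shift m [ 0.0834 -0.2122 -0.0787] rot [ 8.02 -0.   11.36]
```

Run:
```python
from plan import *
go([470,-30,200],35,-8)
go([450,-210,200],35,-17,cur=([470,-30,200],(35,-8)))
```

```text
tcp [517.5 150.  173.6] z [ 0.574 -0.01  -0.819] y [0.019 1.    0.001] F [-0.5  0.6 -1.8] gap 41.1 t 6.38
-> shift m [ 0.0209 -0.1808 -0.0471] rot [ 4.01 -0.    5.63]
tcp [470. -30. 200.] z [ 0.568 -0.08  -0.819] y [0.139 0.99  0.   ] F [-0.5  0.6 -1.8] gap 41.1 t 6.38
-> shift m [-0.0043 -0.181   0.003 ] rot [ 5.16 -0.    7.37]
```

Call:
{"method": "carry_out", "body": {
  "moves": [
    [[-0.3, 0.004, -0.03, -0.012, 0.8, 0, 1.1], [-0.3, 0.008, -0.07, -0.025, 1.6, 0, 2.2], [-0.3, 0.013, -0.11, -0.036, 2.4, 0, 3.4], [-0.3, 0.017, -0.15, -0.044, 3.2, 0, 4.5], [-0.3, 0.0209, -0.1808, -0.0471, 4.01, 0, 5.63]]
  ]
}}

```text
time_s: 7.0
eef_pos: [485.3, 29.4, 190.8]
ee_rot: [0.296, 0.049, 0.954, -0.014]
force: [-0.4, 0.4, -2.0]
finger_gap: 41.1
grasp_force: 41.3
```

Call:
{"method": "carry_out", "body": {
  "moves": [
    [[-0.3, -0.001, -0.036, 0.001, 1.0, 0, 1.5], [-0.3, -0.002, -0.072, 0.001, 2.1, 0, 2.9], [-0.3, -0.003, -0.108, 0.002, 3.1, 0, 4.4], [-0.3, -0.004, -0.145, 0.003, 4.1, 0, 5.9], [-0.3, -0.0043, -0.181, 0.003, 5.16, 0, 7.37]]
  ]
}}

```text
time_s: 7.62
eef_pos: [474.8, -119.2, 186.3]
ee_rot: [0.289, 0.109, 0.95, -0.035]
force: [0.9, -0.7, -1.8]
finger_gap: 41.0
grasp_force: 41.3
```

Run:
```python
from plan import *
go([498,-384,130],35,-25)
go([498,-384,21],35,-25,cur=([498,-384,130],(35,-25)))
```

```text
tcp [ 474.8 -119.2  186.3] z [ 0.542 -0.13  -0.83 ] y [ 0.228  0.974 -0.003] F [ 0.9 -0.7 -1.8] gap 41.0 t 7.62
-> shift m [-0.0371 -0.2523  0.0937] rot [ 6.53 -1.09  9.84]
tcp [ 498. -384.  130.] z [ 0.52  -0.242 -0.819] y [ 0.423  0.906 -0.   ] F [ 0.9 -0.7 -1.8] gap 41.0 t 7.62
-> shift m [0.0625 0.     0.0893] rot [0. 0. 0.]
```

Call:
{"method": "carry_out", "body": {
  "moves": [
    [[-0.3, -0.002, -0.035, 0.002, 1, -0.2, 1.5], [-0.3, -0.004, -0.07, 0.005, 2, -0.4, 3], [-0.3, -0.008, -0.105, 0.01, 3, -0.6, 4.5], [-0.3, -0.014, -0.14, 0.02, 4, -0.8, 6], [-0.3, -0.02, -0.175, 0.035, 5, -1, 7.5]]
  ]
}}

```text
time_s: 8.25
eef_pos: [469.7, -299.2, 168.6]
ee_rot: [0.294, 0.185, 0.936, -0.059]
force: [1.4, -0.1, -0.8]
finger_gap: 41.0
grasp_force: 41.3
```

Run:
```python
from plan import *
go([498,-384,130],35,-25)
```

```text
tcp [ 469.7 -299.2  168.6] z [ 0.529 -0.218 -0.82 ] y [ 0.38   0.925 -0.001] F [ 1.4 -0.1 -0.8] gap 41.0 t 8.25
-> shift m [-0.0257 -0.0677  0.0651] rot [ 1.47 -0.08  2.22]
```

Call:
{"method": "carry_out", "body": {
  "moves": [
    [[-0.3, -0.008, -0.022, 0.02, 0.5, 0, 0.7], [-0.3, -0.016, -0.044, 0.042, 1, 0, 1.4], [-0.3, -0.0257, -0.0677, 0.065, 1.5, 0, 2.2], [-0.3, -0.0257, -0.0677, 0.065, 1.5, 0, 2.2], [-0.3, -0.0257, -0.0677, 0.065, 1.5, 0, 2.2]]
  ]
}}

```text
time_s: 8.88
eef_pos: [498.6, -380.9, 130.1]
ee_rot: [0.293, 0.205, 0.932, -0.064]
force: [0.4, 0.7, -2.5]
finger_gap: 40.9
grasp_force: 41.1
```

Run:
```python
from plan import *
go([498,-384,50],35,-25)
im,d=cams.capture('scene'); cv2.imwrite('pics/s5.png',cv2.resize(im[90:240,270:470],(800,600)))
h=cams.silhouettes('reject','scene')[0]; P=cloud('scene',d,h['pixels']); print(h['score'],np.percentile(P,[2,50,98],axis=0))
```

```text
tcp [ 498.6 -380.9  130.1] z [ 0.519 -0.24  -0.82 ] y [0.419 0.908 0.   ] F [ 0.4  0.7 -2.5] gap 40.9 t 8.88
-> shift m [ 0.0452 -0.0031  0.0662] rot [ 0.14 -0.12  0.17]
0.49 [[ 470.8939 -385.2152  114.8793]
 [ 479.0285 -366.5169  135.9508]
 [ 497.3149 -356.3751  160.2228]]
```

View pics/s5.png

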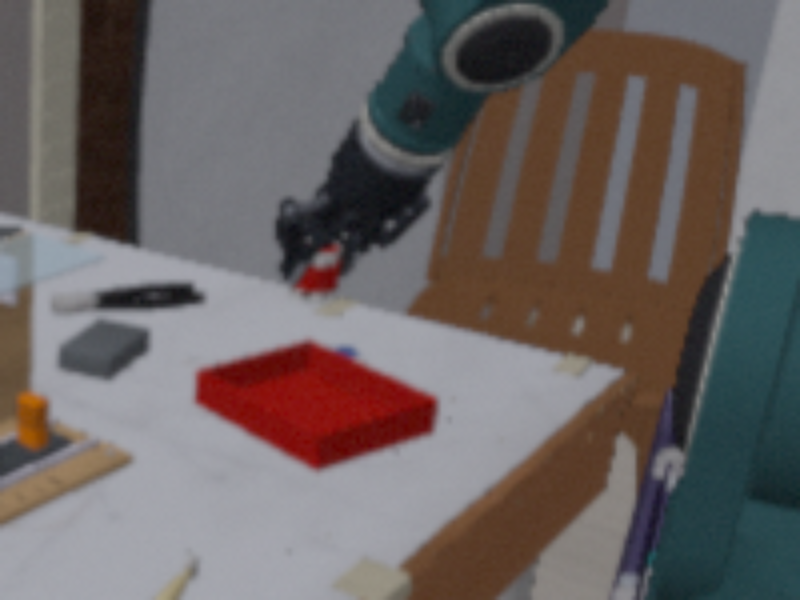

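The spool is held upright above and behind the bin in the image (its bottom z is about 115, as computed). I'll lower it.

Call:
{"method": "carry_out", "body": {
  "moves": [
    [[-0.3, 0.014, -0.002, 0.02, 0, 0, 0], [-0.3, 0.028, -0.003, 0.041, 0, 0, 0], [-0.3, 0.042, -0.003, 0.062, 0, 0, 0], [-0.3, 0.0545, -0.003, 0.079, 0, 0, 0], [-0.3, 0.0545, -0.003, 0.079, 0, 0, 0]]
  ]
}}

```text
time_s: 9.6
eef_pos: [497.4, -383.6, 33.6]
ee_rot: [0.292, 0.205, 0.932, -0.064]
force: [0.7, -0.1, -1.1]
finger_gap: 40.7
grasp_force: 41.3
```

Call:
{"method": "carry_out", "body": {
  "moves": [
    [[-0.3, 0.002, 0, 0.003, 0, 0, 0], [-0.3, 0.004, 0, 0.006, 0, 0, 0], [-0.3, 0.006, 0, 0.009, 0, 0, 0], [-0.3, 0.007, 0, 0.0105, 0, 0, 0], [-0.3, 0.007, 0, 0.0105, 0, 0, 0]]
  ]
}}

```text
time_s: 10.22
eef_pos: [498.6, -384.7, 22.3]
ee_rot: [0.293, 0.205, 0.932, -0.065]
force: [-0.5, 0.6, -2.5]
finger_gap: 40.7
grasp_force: 41.3
```

Call:
{"method": "carry_out", "body": {
  "moves": [
    [[-0.3, 0.0007, 0, 0.001, 0, 0, 0], [-0.3, 0.0012, 0, 0.0018, 0, 0, 0], [-0.3, 0.0018, 0, 0.0026, 0, 0, 0], [-0.3, 0.0018, 0, 0.0026, 0, 0, 0], [-0.3, 0.0018, 0, 0.0026, 0, 0, 0]]
  ]
}}

```text
time_s: 10.85
eef_pos: [499.1, -385.0, 20.3]
ee_rot: [0.294, 0.204, 0.931, -0.066]
force: [-2.8, 1.5, 5.4]
finger_gap: 40.7
grasp_force: 42.5
```

Contact. I'll open slowly, let it settle, then retreat along the tool.

Call:
{"method": "carry_out", "body": {
  "moves": [
    [[0.0, 0, 0, 0, 0, 0, 0], [0.15, 0, 0, 0, 0, 0, 0], [0.3, 0, 0, 0, 0, 0, 0], [0.3, 0, 0, 0, 0, 0, 0], [0.3, 0, 0, 0, 0, 0, 0]]
  ]
}}

```text
time_s: 11.48
eef_pos: [498.6, -384.7, 19.2]
ee_rot: [0.293, 0.205, 0.932, -0.065]
force: [-0.3, -0.4, 0.6]
finger_gap: 55.8
grasp_force: 0.0
```

Call:
{"method": "carry_out", "body": {
  "moves": [
    [[0.3, 0, 0, -0.02, 0, 0, 0], [0.3, 0, 0, -0.05, 0, 0, 0], [0.3, 0, 0, -0.09, 0, 0, 0], [0.3, 0, 0, -0.14, 0, 0, 0], [0.3, 0, 0, -0.18, 0, 0, 0]]
  ]
}}

```text
time_s: 12.1
eef_pos: [412.2, -346.6, 155.4]
ee_rot: [0.293, 0.204, 0.932, -0.068]
force: [0.3, -0.9, -0.2]
finger_gap: 55.2
grasp_force: 0.0
```

Run:
```python
from plan import *
go([440,-250,190],35,-17)
go([480,-132,190],35,-1.2,cur=([440,-250,190],(35,-17)))
im,d=cams.capture('scene'); cv2.imwrite('pics/s6.png',cv2.resize(im[130:250,250:410],(800,600)))
h=cams.silhouettes('reject','scene')[0]; P=cloud('scene',d,h['pixels']); print(h['score'],np.percentile(P,[2,50,98],axis=0))
```

```text
tcp [ 412.2 -346.6  155.4] z [ 0.517 -0.247 -0.819] y [ 0.421  0.907 -0.008] F [ 0.3 -0.9 -0.2] gap 55.2 t 12.1
-> shift m [-0.0077  0.099  -0.0378] rot [-4.87 -0.06 -6.2 ]
tcp [ 440. -250.  190.] z [ 0.549 -0.168 -0.819] y [0.292 0.956 0.   ] F [ 0.3 -0.9 -0.2] gap 55.2 t 12.1
-> shift m [-0.0031  0.1245  0.0022] rot [ -9.06  -0.   -12.94]
0.76 [[ 471.9075 -397.1603    5.1471]
 [ 486.4355 -369.4727   34.2512]
 [ 510.6897 -360.5947   51.4529]]
```

View pics/s6.png

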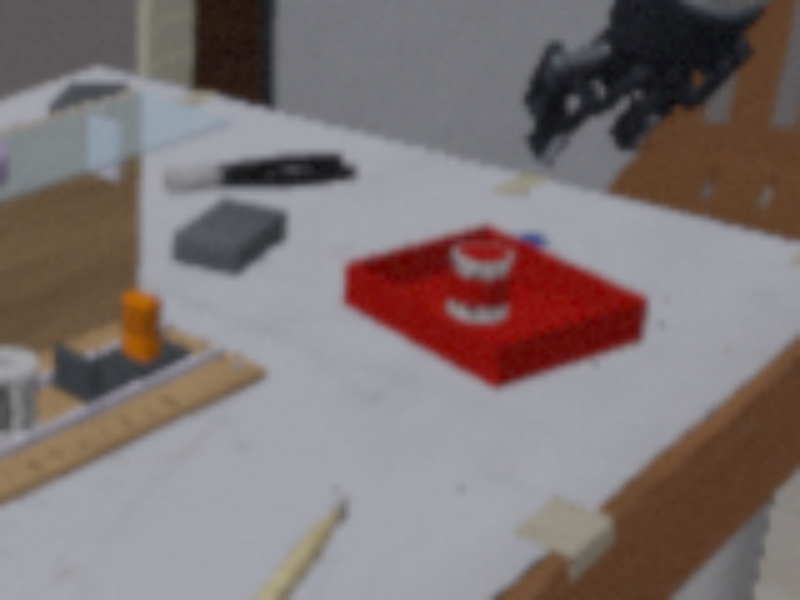

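The reject stands upright in the bin (480,285 in the crop). Next is the grip.

Call:
{"method": "carry_out", "body": {
  "moves": [
    [[0.3, 0, 0.015, -0.012, -0.9, 0, -1.2], [0.3, -0.002, 0.04, -0.022, -1.9, 0, -2.4], [0.3, -0.004, 0.06, -0.03, -2.9, 0, -3.6], [0.1, -0.006, 0.08, -0.036, -3.9, 0, -4.9], [-0.18, -0.0077, 0.099, -0.0378, -4.87, 0, -6.2]]
  ]
}}

```text
time_s: 12.82
eef_pos: [441.4, -249.7, 188.5]
ee_rot: [0.297, 0.142, 0.943, -0.041]
force: [-0.5, -0.3, -0.3]
finger_gap: 35.0
grasp_force: 0.0
```

Run:
```python
from plan import *
a=Rt(38,-1.2).apply([0,0,1]); print(a)
go(np.array([596,-131,50])+a*19-a*150,38,-1.2)
for n in('top','scene'):
    im,d=cams.capture(n)
    for q in('follower_grip','follower_shoe'):
        print(n,q,[(round(x['score'],2),onz(n,x['location'],50 if 'grip' in q else 26)) for x in cams.spot_point(q,n)[:2]])
    hsv=cv2.cvtColor(im,cv2.COLOR_BGR2HSV); P=cloud(n,d,cv2.inRange(hsv,(8,150,100),(18,255,255))>0)
    P=P[(abs(P[:,0]-595)<40)&(abs(P[:,1]+131)<40)]; print(len(P)); print(np.percentile(P,[3,50,97],axis=0)); T=P[P[:,2]>58]; print('top',T.mean(0) if len(T) else '')
```

```text
[ 0.6155 -0.0129 -0.788 ]
tcp [ 441.4 -249.7  188.5] z [ 0.549 -0.162 -0.82 ] y [0.293 0.956 0.007] F [-0.5 -0.3 -0.3] gap 35.0 t 12.82
-> shift m [-0.0084  0.1365  0.05  ] rot [ -9.09  -2.99 -12.96]
top follower_grip [(0.73, array([ 596.8191, -129.2976,   50.    ]))]
top follower_shoe [(0.85, array([591.3837, -66.6778,  26.    ]))]
22
[[ 585.0825 -137.5719   59.8525]
 [ 593.6314 -134.0934   61.9814]
 [ 602.5046 -127.4545   65.6604]]
top [ 593.8564 -132.8797   62.493 ]
scene follower_grip [(0.73, array([ 603.0134, -131.3461,   50.    ]))]
scene follower_shoe [(0.76, array([616.2412, -91.9571,  26.    ])), (0.7, array([591.5442,  92.9567,  26.    ]))]
84
[[ 583.6423 -135.4595   21.4025]
 [ 592.1774 -127.9272   42.1315]
 [ 606.5497 -123.7333   63.707 ]]
top [ 595.734 -128.786   62.129]
```

Call:
{"method": "carry_out", "body": {
  "moves": [
    [[-0.18, -0.001, 0.025, 0.005, -1.8, -0.6, -2.6], [-0.18, -0.003, 0.055, 0.015, -3.6, -1.2, -5.2], [-0.18, -0.005, 0.085, 0.028, -5.4, -1.8, -7.8], [-0.18, -0.007, 0.115, 0.04, -7.2, -2.4, -10.4], [-0.18, -0.0084, 0.1365, 0.05, -9.09, -2.99, -12.96]]
  ]
}}

```text
time_s: 13.75
eef_pos: [515.5, -129.3, 152.8]
ee_rot: [0.325, 0.009, 0.946, -0.004]
force: [-0.4, 0.3, 0.3]
finger_gap: 35.1
grasp_force: 0.0
```

Run:
```python
from plan import *
a=Rt(38,-1.2).apply([0,0,1])
go(np.array([596,-131,50])+a*19,38,-1.2)
```

```text
tcp [ 515.5 -129.3  152.8] z [ 0.615 -0.013 -0.788] y [ 0.02   1.    -0.001] F [-0.4  0.3  0.3] gap 35.1 t 13.75
-> shift m [-0.0002 -0.      0.1496] rot [ 0.01 -0.01  0.07]
```

Call:
{"method": "carry_out", "body": {
  "moves": [
    [[-0.18, 0, 0, 0.04, 0, 0, 0], [-0.18, 0, 0, 0.08, 0, 0, 0], [-0.18, 0, 0, 0.115, 0, 0, 0], [-0.18, 0, 0, 0.14, 0, 0, 0], [-0.18, 0, 0, 0.1495, 0, 0, 0]]
  ]
}}

```text
time_s: 14.38
eef_pos: [607.0, -132.4, 33.5]
ee_rot: [0.324, 0.011, 0.946, -0.004]
force: [-0.5, -0.2, 0.1]
finger_gap: 35.1
grasp_force: 0.0
```

Call:
{"method": "carry_out", "body": {
  "moves": [
    [[-0.5, 0, 0, 0, 0, 0, 0], [-0.8, 0, 0, 0, 0, 0, 0], [-0.8, 0, 0, 0, 0, 0, 0], [-0.8, 0, 0, 0, 0, 0, 0], [-0.8, 0, 0, 0, 0, 0, 0]]
  ],
  "newtons": 40
}}

```text
time_s: 15.0
eef_pos: [606.5, -134.0, 35.4]
ee_rot: [0.325, 0.011, 0.946, -0.005]
force: [-0.4, -5.7, -3.7]
finger_gap: 15.4
grasp_force: 41.1
```

Run:
```python
from plan import *
go([607.6+.02*120,-131+120,35],38,-1.2)
```

```text
tcp [ 606.5 -134.    35.4] z [ 0.615 -0.018 -0.789] y [ 0.025  1.    -0.003] F [-0.4 -5.7 -3.7] gap 15.4 t 15.0
-> shift m [-0.0003  0.123   0.0003] rot [-0.27 -0.05 -0.06]
```

Call:
{"method": "carry_out", "body": {
  "moves": [
    [[-0.8, 0, 0.005, 0, 0, 0, 0], [-0.8, 0, 0.013, 0, 0, 0, 0], [-0.8, 0, 0.021, 0, 0, 0, 0], [-0.8, 0, 0.029, 0, 0, 0, 0], [-0.8, 0, 0.037, 0, 0, 0, 0]]
  ],
  "newtons": 60
}}

```text
time_s: 15.62
eef_pos: [607.4, -98.1, 35.4]
ee_rot: [0.325, 0.012, 0.946, -0.007]
force: [-3.0, -9.7, 0.5]
finger_gap: 14.9
grasp_force: 61.3
```

Call:
{"method": "carry_out", "body": {
  "moves": [
    [[-0.8, 0, 0.008, 0, 0, 0, 0], [-0.8, 0, 0.016, 0, 0, 0, 0], [-0.8, 0, 0.024, 0, 0, 0, 0], [-0.8, 0, 0.032, 0, 0, 0, 0], [-0.8, 0, 0.04, 0, 0, 0, 0]]
  ]
}}

```text
time_s: 16.25
eef_pos: [608.3, -58.5, 35.4]
ee_rot: [0.325, 0.012, 0.946, -0.007]
force: [-3.8, -11.0, 0.9]
finger_gap: 14.8
grasp_force: 61.4
```

Call:
{"method": "carry_out", "body": {
  "moves": [
    [[-0.8, 0, 0.008, 0, 0, 0, 0], [-0.8, 0, 0.016, 0, 0, 0, 0], [-0.8, 0, 0.024, 0, 0, 0, 0], [-0.8, 0, 0.032, 0, 0, 0, 0], [-0.8, 0, 0.04, 0, 0, 0, 0]]
  ]
}}

```text
time_s: 16.88
eef_pos: [609.3, -18.7, 35.4]
ee_rot: [0.325, 0.012, 0.945, -0.007]
force: [-2.9, -11.0, 1.5]
finger_gap: 15.0
grasp_force: 61.5
```

Run:
```python
from plan import *
go([607.6+.02*120,-131+120,35],38,-1.2)
im,d=cams.capture('scene'); cv2.imwrite('pics/s7.png',cv2.resize(im[170:290,130:290],(800,600)))
```

```text
tcp [609.3 -18.7  35.4] z [ 0.615 -0.022 -0.788] y [ 0.028  1.    -0.006] F [ -2.9 -11.    1.5] gap 15.0 t 16.88
-> shift m [-0.0001  0.0078  0.0006] rot [-0.52 -0.02 -0.11]
```

View pics/s7.png

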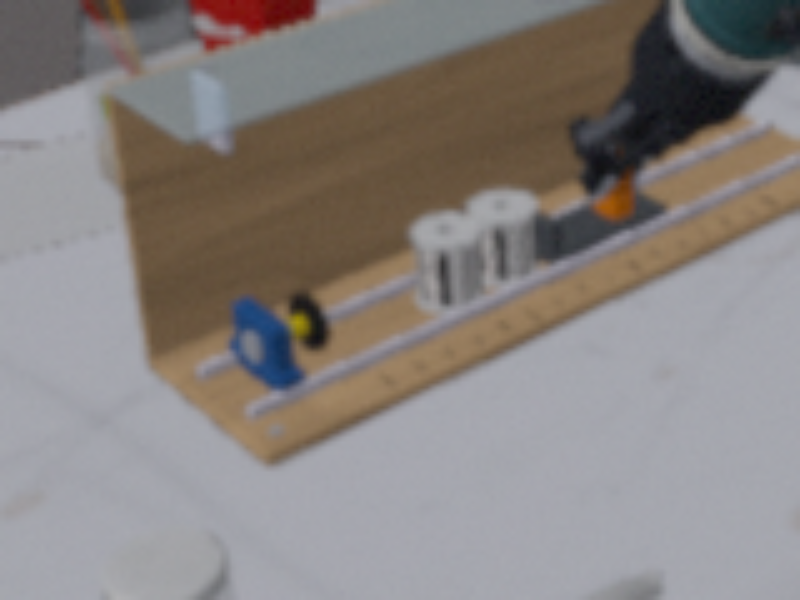

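The two good spools stand upright against each other in front of the shoe (445 and 500). The plunger disc is at 310,322, about one and a half spool diameters ahead. I'll advance 40 mm and then measure the gap.

Call:
{"method": "carry_out", "body": {
  "moves": [
    [[-0.8, 0, 0.008, 0, 0, 0, 0], [-0.8, 0, 0.016, 0, 0, 0, 0], [-0.8, 0, 0.024, 0, 0, 0, 0], [-0.8, 0, 0.032, 0, 0, 0, 0], [-0.8, 0, 0.04, 0, 0, 0, 0]]
  ]
}}

```text
time_s: 17.55
eef_pos: [610.2, 21.6, 35.4]
ee_rot: [0.325, 0.012, 0.945, -0.007]
force: [-1.9, -10.2, 0.7]
finger_gap: 15.3
grasp_force: 61.3
```

Run:
```python
from plan import *
go([609,21,35],38,-1.2)
im,d=cams.capture('scene'); cv2.imwrite('pics/s8.png',cv2.resize(im[200:260,165:245],(800,600),interpolation=cv2.INTER_CUBIC)); np.save('s8d.npy',d);cv2.imwrite('s8raw.png',im)
for h in cams.silhouettes('spool','scene')[:3]:
    P=cloud('scene',d,h['pixels']); print(h['score'],h['location'],np.percentile(P,[2,50,98],axis=0).ravel(), P[P[:,2]>51].mean(0))
im2,d2=cams.capture('top'); cv2.imwrite('t8raw.png',im2)
```

```text
tcp [610.2  21.6  35.4] z [ 0.615 -0.021 -0.788] y [ 0.027  1.    -0.006] F [ -1.9 -10.2   0.7] gap 15.3 t 17.55
-> shift m [ 0.0012 -0.0006 -0.0004] rot [-0.48 -0.01 -0.09]
0.67 [219.3, 219.1] [583.1534  58.2271  11.5563 593.2525 112.5866  39.9509 662.6043 127.9623
  56.2438] [602.2922 109.1772  54.9687]
0.52 [226.1, 209.3] [584.9065 131.615   12.0531 594.0848 156.9193  43.1241 619.4921 169.5372
  56.8264] [602.0812 150.5185  54.8411]
```

View pics/s8.png

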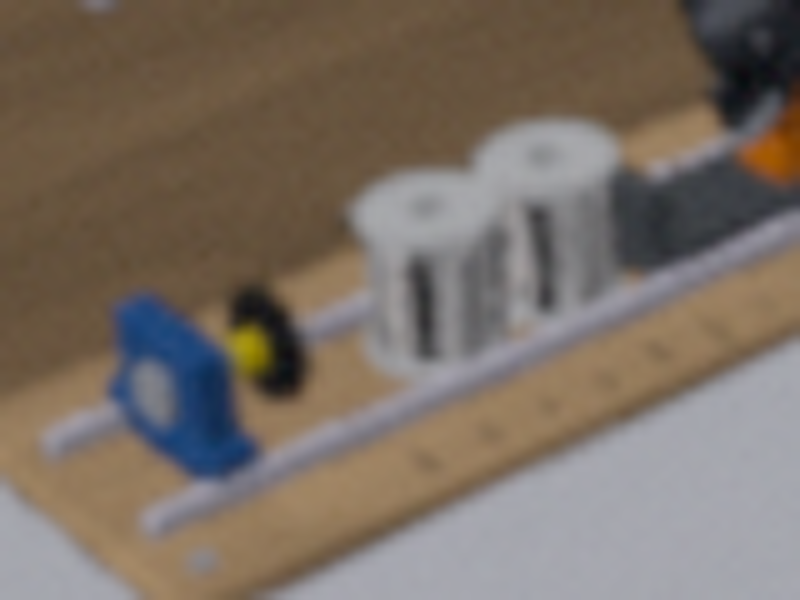

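Run:
```python
from plan import *
def onx(n,rc,x):
    o,v=ray(n,rc); return o+v*(x-o[0])/v[0]
for n,sc in(('scene','s8raw.png'),('top','t8raw.png')):
    im=cv2.imread(sc).astype(int)
    # dark (black disc) pixels
    y0=proj(n,[602,203,34])[0]; print(n,'expected',y0)
    r,c=map(int,y0); w=im[r-14:r+15,c-14:c+15].max(2)
    m=np.zeros(im.shape[:2],bool); m[r-14:r+15,c-14:c+15]=w<62
    nc,lab,st,ce=cv2.connectedComponentsWithStats(m.astype(np.uint8))
    i=1+st[1:,4].argmax(); rr,cc=np.nonzero(lab==i); print(st[i],ce[i], 'rows',rr.min(),rr.max(),'cols',cc.min(),cc.max())
    print('centre->',onx(n,((rr.min()+rr.max())/2,(cc.min()+cc.max())/2),602))
    # predicted outline for face y
    th=np.linspace(0,2*np.pi,73)
    for f in(196,199,202,205,208):
        P=np.vstack([np.stack([602+17*np.cos(th),0*th+yy,34+17*np.sin(th)],1) for yy in(f,f+5)]); q=proj(n,P); print(f,'rows',q[:,0].min(),q[:,0].max(),'cols',q[:,1].min(),q[:,1].max())
```

```text
scene expected [233.6391 193.1317]
[188 229   7  10  37] [191.7568 233.3243] rows 229 238 cols 188 194
centre-> [602.     209.632   37.3873]
196 rows 226.9552430216842 239.0921675675118 cols 190.21741032100988 198.8375341456704
199 rows 227.35241470129043 239.51293558882725 cols 189.31144923360887 197.93307368833632
202 rows 227.75115055724973 239.93536159003938 cols 188.40195221089783 197.02502480925952
205 rows 228.15146000399415 240.35945555666578 cols 187.4888981562139 196.1133657510433
208 rows 228.55335253284625 240.78522755583674 cols 186.57226580205102 195.1980745772751
top expected [184.438 190.982]
[189 181   2   8  13] [189.6154 184.5385] rows 181 188 cols 189 190
centre-> [602.     207.9744  33.3612]
196 rows 179.26508965955742 189.68252504489217 cols 190.77997172626274 193.87281135925622
199 rows 179.24265502085393 189.6587745619432 cols 189.86064912796692 192.9746277063133
202 rows 179.22023962041902 189.63502843414594 cols 188.94165183540446 192.07674102934243
205 rows 179.19784355449588 189.61128676250294 cols 188.02298386160555 191.17915506340378
208 rows 179.17546691928655 189.5875496479743 cols 187.1046492178885 190.281873542003
```

The disc outline puts its face at y of about 206 ± 2, and the leading edge of the row is at about 171, so the gap is about 35 mm. I'll advance 25 mm, then creep while watching force.

Call:
{"method": "carry_out", "body": {
  "moves": [
    [[-0.8, 0, 0.006, 0, 0, 0, 0], [-0.8, 0, 0.012, 0, 0, 0, 0], [-0.8, 0, 0.018, 0, 0, 0, 0], [-0.8, 0, 0.022, 0, 0, 0, 0], [-0.8, 0, 0.025, 0, 0, 0, 0]]
  ]
}}

```text
time_s: 18.32
eef_pos: [610.9, 46.5, 35.4]
ee_rot: [0.325, 0.012, 0.945, -0.007]
force: [-1.1, -10.9, 1.2]
finger_gap: 14.9
grasp_force: 61.3
```

Call:
{"method": "carry_out", "body": {
  "moves": [
    [[-0.8, 0, 0.001, 0, 0, 0, 0], [-0.8, 0, 0.002, 0, 0, 0, 0], [-0.8, 0, 0.003, 0, 0, 0, 0], [-0.8, 0, 0.004, 0, 0, 0, 0], [-0.8, 0, 0.005, 0, 0, 0, 0]]
  ]
}}

```text
time_s: 18.95
eef_pos: [611.0, 51.4, 35.4]
ee_rot: [0.325, 0.012, 0.945, -0.007]
force: [-2.7, -10.5, 1.7]
finger_gap: 14.6
grasp_force: 61.3
```

Call:
{"method": "carry_out", "body": {
  "moves": [
    [[-0.8, 0, 0.001, 0, 0, 0, 0], [-0.8, 0, 0.002, 0, 0, 0, 0], [-0.8, 0, 0.003, 0, 0, 0, 0], [-0.8, 0, 0.004, 0, 0, 0, 0], [-0.8, 0, 0.005, 0, 0, 0, 0]]
  ]
}}

```text
time_s: 19.58
eef_pos: [611.1, 55.5, 35.4]
ee_rot: [0.326, 0.012, 0.945, -0.008]
force: [-3.7, -14.2, 3.9]
finger_gap: 15.1
grasp_force: 61.7
```

```bash
cat > disc.py <<'E'
from plan import *
s=arm.read_state();print('tcp',s['eef_pos'],s['force'],s['time_s'])
B=cv2.cvtColor(cv2.imread('s8raw.png'),cv2.COLOR_BGR2GRAY).astype(np.float32)
im,d=cams.capture('scene'); g=cv2.cvtColor(im,cv2.COLOR_BGR2GRAY).astype(np.float32)
cv2.imwrite('last.png',im)
# disc left/top part template (stem-side edge), 1st pic = free
r0,r1,c0,c1=224,240,183,193
S=8; big=lambda a:cv2.resize(a,None,fx=S,fy=S,interpolation=cv2.INTER_CUBIC)
t=big(B[r0:r1,c0:c1]); w=big(g[r0-4:r1+8,c0-12:c1+4])
res=cv2.matchTemplate(w,t,cv2.TM_CCOEFF_NORMED); _,v,_,xy=cv2.minMaxLoc(res); print('disc shift px (col,row)',xy[0]/S-12,xy[1]/S-4,'score',round(v,3))
hsv=[cv2.cvtColor(x[225:242,178:200],cv2.COLOR_BGR2HSV) for x in(cv2.imread('s8raw.png'),im)]
print('yellow px',[int((cv2.inRange(h,(20,120,80),(34,255,255))>0).sum()) for h in hsv])
for h in cams.silhouettes('spool','scene')[:2]:
    P=cloud('scene',d,h['pixels']); print(round(h['score'],2),P[P[:,2]>51].mean(0))
E
python3 disc.py
```

```text
tcp [611.0831  55.4962  35.3753] [ -3.7076 -14.1558   3.8566] 19.575
disc shift px (col,row) -0.5 0.25 score 0.777
yellow px [18, 13]
0.68 [650.3994 149.6879 125.2276]
0.63 [600.3236 184.3172  54.8256]
```

Contact: the force rose by about 3.5 N. I'll creep on in 2 mm calls.

Call:
{"method": "carry_out", "body": {
  "moves": [
    [[-0.8, 0, 0.0004, 0, 0, 0, 0], [-0.8, 0, 0.0008, 0, 0, 0, 0], [-0.8, 0, 0.0012, 0, 0, 0, 0], [-0.8, 0, 0.0016, 0, 0, 0, 0], [-0.8, 0, 0.002, 0, 0, 0, 0]]
  ]
}}

```text
time_s: 20.3
eef_pos: [611.1, 57.0, 35.4]
ee_rot: [0.326, 0.013, 0.945, -0.008]
force: [-4.1, -14.7, 3.6]
finger_gap: 15.0
grasp_force: 61.8
```

```bash
python3 disc.py; python3 -c "
import cv2,numpy as np
f=lambda p:cv2.resize(cv2.imread(p)[212:252,165:225],(800,300),interpolation=cv2.INTER_CUBIC)
cv2.imwrite('pics/cmp.png',np.vstack([f('s8raw.png'),f('last.png')]))"
```

```text
tcp [611.1243  57.0359  35.3844] [ -4.1224 -14.7055   3.6486] 20.3
disc shift px (col,row) -0.75 0.5 score 0.695
yellow px [18, 12]
0.8 [602.7513 143.9451  54.6137]
0.75 [601.2566 187.3888  54.8392]
```

View pics/cmp.png

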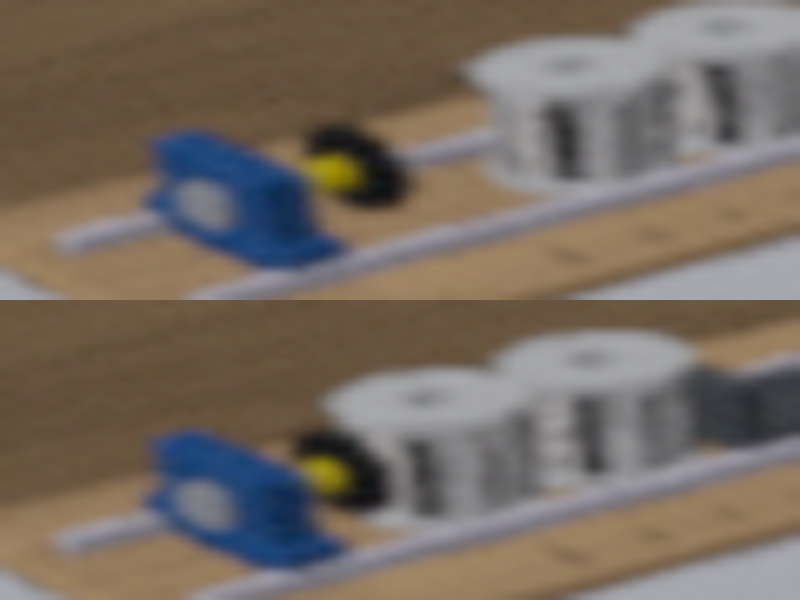

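Compared with the free state (top), the disc has moved about 1.2 px left, which is 4–5 mm. The force suggests 5–6 mm, so I'll advance about 2.5 mm more.

Call:
{"method": "carry_out", "body": {
  "moves": [
    [[-0.8, 0, 0.0005, 0, 0, 0, 0], [-0.8, 0, 0.001, 0, 0, 0, 0], [-0.8, 0, 0.0015, 0, 0, 0, 0], [-0.8, 0, 0.002, 0, 0, 0, 0], [-0.8, 0, 0.0025, 0, 0, 0, 0]]
  ]
}}

```text
time_s: 21.02
eef_pos: [611.2, 59.0, 35.4]
ee_rot: [0.326, 0.013, 0.945, -0.009]
force: [-5.6, -15.7, 4.9]
finger_gap: 14.8
grasp_force: 62.0
```

```bash
cat > d2.py <<'E'
from plan import *
# photometric fit of disc: dark/yellow-stem pixel weights, averaged pictures
from scipy.ndimage import map_coordinates
s=arm.read_state();print('tcp',s['eef_pos'],s['force'],s['time_s'])
A=cv2.imread('s8raw.png').astype(float)
I=[]
for _ in range(6): I.append(cams.capture('scene')[0].astype(float))
N=np.mean(I,0); cv2.imwrite('last.png',N.astype(np.uint8))
def yel(x): return np.clip(np.minimum(x[...,1],x[...,2])-x[...,0]-45,0,None)
for nm,x in(('free',A),('now',N)):
    w=yel(x)[226:243,180:200]; r,c=np.mgrid[226:243,180:200]; print(nm,'yellow sum',w.sum(),'centroid',(w*r).sum()/w.sum(),(w*c).sum()/w.sum(), 'right edge',(c[w>w.max()*.4]).max())
    k=np.clip(75-x.max(2),0,None)[224:242,182:200]; r,c=np.mgrid[224:242,182:200]; print('  dark centroid',(k*r).sum()/k.sum(),(k*c).sum()/k.sum(),k.sum(), 'top rows', (k[:8]*c[:8]).sum()/k[:8].sum())
n='scene'; p=proj(n,[[602,206,34],[602,214,34],[602,206,51],[602,214,51]]); print('8mm in px',p[1]-p[0],p[3]-p[2])
E
python3 d2.py
```

```text
tcp [611.1661  59.0437  35.3823] [ -5.6177 -15.6814   4.9401] 21.025
free yellow sum 696.0 centroid 234.44252873563218 189.46264367816093 right edge 191
  dark centroid 233.60627674750356 191.84236804564907 1402.0 top rows 190.1425576519916
now yellow sum 158.33333333333331 centroid 234.6347368421053 188.6705263157895 right edge 189
  dark centroid 234.797194023041 190.41564959507244 1461.1666666666665 top rows 188.3493530499076
8mm in px [ 1.105 -2.446] [ 1.0853 -2.4676]
```

```bash
cat > d3.py <<'E'
from plan import *
from scipy.ndimage import map_coordinates
g=lambda p:cv2.cvtColor(cv2.imread(p),cv2.COLOR_BGR2GRAY).astype(float)
F=(g('s8raw.png')+g('pics/scene0.png'))/2; N=g('last.png'); S=np.arange(-12,40,.5)
out=[]
for ph in range(30,160,10):
    a=np.radians(ph); P=np.stack([602+17*np.cos(a)+0*S,206+S,34+17*np.sin(a)+0*S],1); q=proj('scene',P).T
    e=[]
    for I in(F,N):
        v=map_coordinates(I,q,order=3); i=v[:70].argmin(); hi=v[i:i+30].max(); m=(v[i]+hi)/2; j=i+np.argmax(v[i:]>m); e.append(S[j-1]+.5*(m-v[j-1])/(v[j]-v[j-1]))
        c=(int(v[i]),int(hi)); e.append(c)
    out.append(e[2]-e[0]); print(ph,e,round(e[2]-e[0],2))
print('median shift mm',np.median(out))
E
python3 d3.py
```

```text
30 [np.float64(5.026078353505468), (32, 111), np.float64(9.544338426834218), (34, 95)] 4.52
40 [np.float64(6.076251984419236), (40, 104), np.float64(10.741150168599242), (43, 93)] 4.66
50 [np.float64(7.363047147767198), (46, 100), np.float64(12.113104850431395), (49, 91)] 4.75
60 [np.float64(8.780084775528241), (46, 100), np.float64(13.523840477416538), (49, 91)] 4.74
70 [np.float64(10.277639601504172), (41, 104), np.float64(14.91878074577259), (44, 93)] 4.64
80 [np.float64(11.882266405497479), (33, 111), np.float64(16.33775087585047), (35, 95)] 4.46
90 [np.float64(13.58453277738187), (27, 118), np.float64(18.011575063416696), (26, 93)] 4.43
100 [np.float64(15.382482830604292), (23, 122), np.float64(19.672554223241264), (23, 79)] 4.29
110 [np.float64(16.42192937687407), (24, 118), np.float64(18.253147810189894), (25, 64)] 1.83
120 [np.float64(11.249075106041127), (23, 118), np.float64(15.323824259428699), (27, 86)] 4.07
130 [np.float64(10.898396519030518), (25, 135), np.float64(15.211314927183611), (23, 115)] 4.31
140 [np.float64(10.762386595155895), (22, 125), np.float64(15.761368139818405), (25, 112)] 5.0
150 [np.float64(11.30205116813542), (21, 106), np.float64(16.233516967490537), (25, 90)] 4.93
median shift mm 4.51826007332875
```

Call:
{"method": "carry_out", "body": {
  "moves": [
    [[-0.8, 0, 0.0005, 0, 0, 0, 0], [-0.8, 0, 0.001, 0, 0, 0, 0], [-0.8, 0, 0.0015, 0, 0, 0, 0], [-0.8, 0, 0.002, 0, 0, 0, 0], [-0.8, 0, 0.002, 0, 0, 0, 0]]
  ]
}}

```text
time_s: 21.95
eef_pos: [611.2, 60.7, 35.4]
ee_rot: [0.326, 0.013, 0.945, -0.009]
force: [-6.3, -16.5, 6.0]
finger_gap: 15.0
grasp_force: 62.1
```

```bash
python3 d2.py|head -1; python3 d3.py|tail -1; python3 -c "
from plan import *
print(arm.read_state()['force'])"
```

```text
tcp [611.2111  60.6606  35.3825] [ -6.3103 -16.5265   5.9659] 21.95
median shift mm 6.134155756583965
[ -5.7841 -16.109    5.4758]
```

Call:
{"method": "carry_out", "body": {
  "moves": [
    [[-0.8, 0, 0.0003, 0, 0, 0, 0], [-0.8, 0, 0.0007, 0, 0, 0, 0], [-0.8, 0, 0.0007, 0, 0, 0, 0], [-0.8, 0, -0.0005, 0, 0, 0, 0], [-0.8, 0, -0.001, 0, 0, 0, 0]]
  ]
}}

```text
time_s: 22.88
eef_pos: [611.2, 61.3, 35.4]
ee_rot: [0.325, 0.012, 0.945, -0.008]
force: [-2.5, -11.7, 1.0]
finger_gap: 15.0
grasp_force: 61.4
```

Call:
{"method": "carry_out", "body": {
  "moves": [
    [[-0.5, 0, 0, 0, 0, 0, 0], [-0.3, 0, 0, 0, 0, 0, 0], [-0.2, 0, 0, 0, 0, 0, 0], [-0.2, 0, 0, 0, 0, 0, 0], [-0.2, 0, 0, 0, 0, 0, 0]]
  ]
}}

```text
time_s: 23.5
eef_pos: [611.2, 65.8, 35.3]
ee_rot: [0.325, 0.01, 0.946, -0.004]
force: [0.3, 1.3, -0.2]
finger_gap: 33.8
grasp_force: 0.0
```

```bash
python3 d2.py|head -1; python3 d3.py|tail -1
```

```text
tcp [611.1744  65.7874  35.3138] [ 0.2692  1.2548 -0.1803] 23.5
median shift mm 6.356681139714176
```

Call:
{"method": "carry_out", "body": {
  "moves": [
    [[-0.2, 0, -0.004, 0, 0, 0, 0], [-0.2, 0, -0.004, -0.01, 0, 0, 0], [-0.2, 0, -0.004, -0.04, 0, 0, 0], [-0.2, 0, -0.004, -0.08, 0, 0, 0], [-0.2, 0, -0.004, -0.12, 0, 0, 0]]
  ]
}}

```text
time_s: 24.42
eef_pos: [536.0, 63.3, 130.8]
ee_rot: [0.325, 0.01, 0.946, -0.004]
force: [0.5, -0.2, 0.7]
finger_gap: 34.0
grasp_force: 0.0
```

Call:
{"method": "carry_out", "body": {
  "moves": [
    [[-0.2, 0, -0.01, -0.03, 0, 0, 0], [-0.2, 0, -0.04, -0.06, 0, 0, 0], [-0.2, 0, -0.07, -0.09, 0, 0, 0], [-0.2, 0, -0.09, -0.1, 0, 0, 0], [-0.2, 0, -0.09, -0.1, 0, 0, 0]]
  ]
}}

```text
time_s: 25.05
eef_pos: [474.3, -29.2, 209.6]
ee_rot: [0.325, 0.012, 0.946, -0.009]
force: [-1.1, -1.1, -0.5]
finger_gap: 34.1
grasp_force: 0.0
```

```bash
python3 d2.py; python3 d3.py|tail -1
python3 - <<'E'
from plan import *
a=cv2.resize(cv2.imread('last.png')[165:265,160:293],(798,600),interpolation=cv2.INTER_CUBIC); cv2.imwrite('pics/fin.png',a)
im,d=cams.capture('top')
for h in cams.silhouettes('spool','top')[:3]+cams.silhouettes('reject','top')[:1]:
    P=cloud('top',d,h['pixels']); print(round(h['score'],2),P[P[:,2]>50].mean(0))
E
```

```text
tcp [474.2921 -29.2386 209.5926] [-1.0824 -1.0536 -0.4794] 25.05
free yellow sum 696.0 centroid 234.44252873563218 189.46264367816093 right edge 191
  dark centroid 233.60627674750356 191.84236804564907 1402.0 top rows 190.1425576519916
now yellow sum 4.333333333333329 centroid 234.69230769230768 188.34615384615387 right edge 189
  dark centroid 234.99316005471954 190.01273282121434 1583.8333333333335 top rows 187.6177658142665
8mm in px [ 1.105 -2.446] [ 1.0853 -2.4676]
median shift mm 6.309897449770938
0.57 [602.9945 188.6264  55.0862]
0.49 [601.583  147.8265  54.7604]
0.53 [ 490.7234 -378.6116   51.1341]
```

View pics/fin.png

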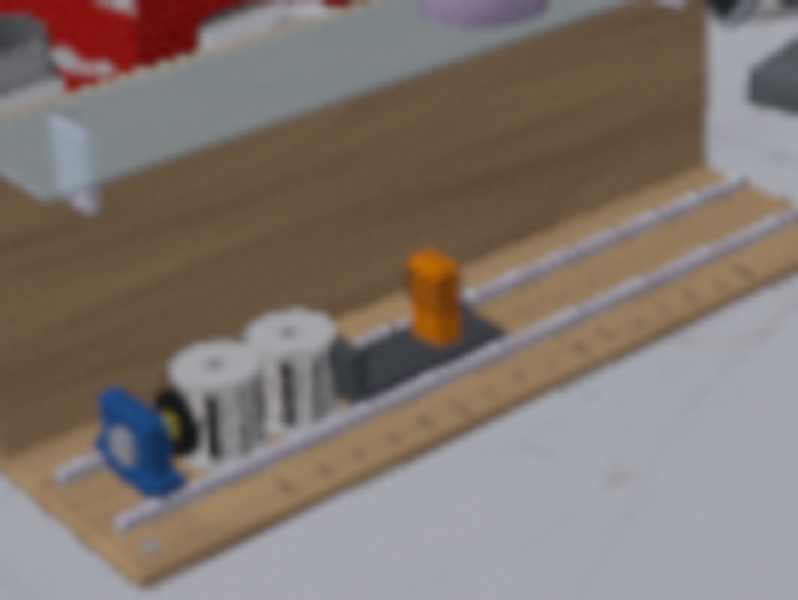

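Both good spools stand upright between the shoe and the plunger disc (178,420), and the grip is released. All the estimates put the plunger at 6–9 mm, about half-way. I'm handing in.

```bash
python3 -c "
from station import arm
print(arm.finish_job())"
```

```text
the job is handed in; nothing more can be done
None
```

I handed the job in at about 25 s: the reject stands upright in the red bin, and the two good spools are upright and closed up against the plunger, pressed about half-way (estimates 6–9 mm, half-way is 8); the arm is clear, and I didn't move any bystanders.

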